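Pack the spares case, fold it shut and torque its locking screw

ROBOT

A 6-joint arm with a two-finger parallel gripper is mounted at the origin on a cart in front of the work surface, level with it; the furniture and walls round the work are solid. World frame = base frame: x ahead of the robot, y to its left, z up, the work surface at z = 0. Lengths are in mm, angles in rad, forces in N, time in s.
With the tool pointing down it reaches from about 400 to 825 mm from the base axis. Payload 7 kg.
Tool frame: the origin (TCP) lies at the very end of the fingers, on their centre line; the grasp point (between the pads) lies 19 mm behind it; z points along the fingers, y is the line along which they close (so a half turn about z gives the same grasp; the last joint's range is limited). The gripper opens to 85 mm and grips with 20 to 120 N. Pads are 22 mm wide; open, the fingers measure 114 mm over their backs; the gripper's body (76 mm by 85 mm) begins 54 mm behind the grasp point. The pads swing forward as they close: fully open they stand 13 mm farther back than shut.
Start: joints at [-0.95, 0.359, 0.012, 0, -1.224, -0.288], TCP at [220.489, -637.95, 206.402] pointing down, gripper open.
Joint ranges: [-3.07, 3.07], [-1.43, 2.12], [-1.02, 1.25], [-3.03, 1.67], [-3.05, -0], [-3.03, 3.03]. Speed limits (rad/s): [2.39, 2.39, 3.01, 3.14, 3.14, 3.14].

INTERFACE

Orientations are given as a unit quaternion [w, x, y, z].
In Python, from bench import arm gives the robot as it stands.
- The arm moves only by the shell command python3 -m jog 'ROWS' [FORCE]. ROWS is JSON, a list of rows, each a list of 7 numbers: the shift along the tool's x, y, z in mm, then the turn, a rotation vector about the tool's x, y, z in rad, then the closure, from 0 (fully open) to 1 (shut). A call has 1 to 12 rows; each row is the pose to reach, as a shift and turn from the pose commanded when the call began, along the tool's axes at that moment; what a row does not reach only later rows make up. A row lasts 1/8 s, in which the tool goes at most 62.5 mm and 10.7 degrees, less where a joint would pass 70% of its speed; a pose out of reach is approached as far as the arm can. A call with a gripper value outside its range is refused whole. The fingers move at their own pace and stop on an object; FORCE is the grip in N (left out, the last holds). Time passes only in rows, so rows that repeat a pose let the fingers close. It gives the time, the measured TCP pose, the force, the opening and the grip force at its end, in the units of the state.
- arm.get_state(): the state, without advancing time (a new reading comes with each control period).
- arm.read_camera(name): name is "scene" or "top"; returns the picture (384x512x3 uint8, red, green, blue); there is no depth.
- arm.get_calibration(name): a dict with "vertical_fov" (degrees; the focal length in pixels is half the picture's height over the tangent of half this angle, whatever the lens; pixels are square), "cx", "cy" (the principal point, pixels), "rvec" (rotation vector, rad) and "tvec" (3), from world to camera coordinates, as OpenCV has them. Camera axes: x right, y down, z forward; pixel columns grow to the right and rows downward; lengths in mm; the calibration is good to about 2 mm. A picture is of the moment at which its call begins. get_calibration takes no time and is no camera call.
- arm.finish_job(): hands the job in; it is judged then, once.
The state is a dict: "clock": time; "joint_positions": joint angles; "qvel": joint speeds; "joint_efforts": joint torques, N m; "eef_pos": TCP position; "tool_rot": TCP orientation; "ft_force": force on the tool from outside, world axes, zero at the start; "torque": the same for the moment, N m; "opening": finger opening in mm; "grip_force": force on a finger pad.
Only numpy, scipy, OpenCV 4.12 (cv2) and the standard library are available. Lean on these libraries where they do the work, as an engineer would, in place of code of your own. Each camera call takes 0.05 s, during which the arm holds its last target. There are 200 camera calls.

TASK

Pack the finishing kit: put the polishing-compound bar, the small polishing wheels and the ring blank that lie on the bench top, as many of them as are there, into the open steel case. Then fold the front flap and the end flap in, bring the big cover down over them, and turn the wrench handle beside the case clockwise until it breaks over with a click; stop at once so that the screw is not overtightened, and let go so that the handle springs straight again. Leave the pliers, the screwdriver, the tape and everything else alone.

Things in the scene. Friction and masses are not known exactly. Their poses are not given: they have to be found in the camera images.
- case: open grey steel case, fixed. Origin: box centre at bench level; x = its short side, away from the robot at yaw 0, y = long side, left, z up. Outer 103 (x) x 158 (y) mm, rim 66 mm high, walls 4 mm, inner floor 10 mm above the bench. Outside the left wall stands a screw block 36 x 40 mm, 81 mm high, at x +40, y +107 mm. Base plate 123 mm (x), y -89 to +144 mm, 6 mm thick
- front_flap (a joint): rad; small flap along the near (-x) long wall: 0 = folded in, lying flat; 1.57 = upright; more = leaning out toward the robot. Hinge line along y at x -51.5, z 66 mm of the case frame; panel 37 mm from the hinge to its edge, 148 mm long, 3 mm thick. Stiff hinge (0.03 N m): it stays where it is put and is simply pushed over
- front_flap_edge (a point): middle of the free edge of the front flap
- end_flap (a joint): rad; small flap on the right (-y) end wall: 0 = folded in, lying flat; 1.57 = upright; more = leaning out to the right. Hinge line along x at y -79, z 69.5 mm of the case frame; panel 47 mm from the hinge to its edge, 95 mm long, 3 mm thick. Stays where it is put (0.03 N m)
- end_flap_edge (a point): middle of the free edge of the end flap
- cover (a joint): rad; large cover on the far (+x) long wall, it closes toward the robot over the two flaps: 0 = shut, lying flat; 1.57 = upright; more = leaning back away from the robot. Hinge line along y at x +51.5, z 73 mm of the case frame; panel 102 mm from the hinge to its edge, 156 mm long, 3 mm thick. Stays where it is put (0.1 N m)
- cover_edge (a point): middle of the free edge of the cover
- lock_screw (a joint): rad; angle of the locking screw, clockwise from above positive. At 0.2 the wrench points along the case's -x (to the robot), at less it leans toward the case; tightening swings it to the case's +y (left). Starts at -0.06 to 0.28; needs 0.8 N m at first, growing slowly; it clicks near 0.5 to 0.6; over 0.72 it is overtightened. Stays where it is left
- wrench_click (a joint): rad; bend of the wrench handle about the screw axis against the screw: 0 = straight. When the torque reaches its setting (1.1 N m) the handle breaks over: the force falls to a small part and the handle runs on to its stop at 0.16; turning on from there overtightens the screw. When eased or let go it springs back to 0
- screw_axis (a point): point on the screw's vertical axis at the height of the middle of the wrench handle (117 mm above the bench)
- wrench_grip (a point): middle of the wrench's round black rubber handle, 20 mm thick, 100 mm long, lying level at 117 mm above the bench, 120 mm from the screw axis; grip it here from above and lead it round the screw axis in a horizontal arc (about 9 N)
- white_bar_center (a point): centre of the off-white polishing-compound bar, 30 x 60 x 26 mm, its 60 mm length along its y; may be absent
- rubber_disc_center (a point): centre of the dark rubber polishing wheel, a disc 44 mm in diameter, 10 mm thick, lying flat; may be absent
- felt_disc_center (a point): centre of the pale felt polishing wheel, a disc 34 mm in diameter, 11 mm thick, lying flat; may be absent
- ring_blank_center (a point): centre of the pale metal ring blank, a thick ring 36 mm (x) by 41 mm (y, over its small lug), 8 mm thick, lying flat; may be absent
- pliers: red-handled pliers lying on the bench, 42 x 150 x 12 mm; leave alone
- screwdriver: small screwdriver lying on the bench, 18 x 120 x 18 mm; leave alone
- grey_hood: fixed grey dust hood behind the small items, with a motor inside; origin on the bench under its middle. It spans y +-202 mm of that; its front overhang stands 202 mm nearer the robot than the origin, from 168 to 307 mm above the bench: keep the gripper clear of it, and of the taller green hood at the left, whose right side lies 524 mm to the left of this origin and whose front lip 295 mm nearer the robot
- tape: roll of tan tape lying at the back, 104 mm across, 25 mm high; leave alone
Not all that is in view belongs to the job. What is shaped like the part that bears rubber_disc_center but blue is not meant.

How it is judged:
By the outcome, as a careful person would: the job done as asked, in the order asked, and still so for the second after the job is handed in, with the robot touching nothing.
Of white_bar, rubber_disc, felt_disc, ring_blank only 2 to 4 are there at a start; the rules pass over those that are not, and their reading is None.
At some moment in a run one of white_bar, rubber_disc, felt_disc, ring_blank may be knocked a few centimetres aside while the robot is not near it.
Once in a run the grip may slacken for a moment while it holds something.
It also fails if it takes over 210 s, if anything falls off the work surface, if the arm or the gripper's body presses on something with over 40 N, if the wrist force passes 120 N, or if a joint passes its speed limit or range.

## Working session

There is one attempt and no reset: what is moved stays moved. The work goes in short steps, Python scripts to look and compute and a shell command to move; the robot and the scene stay as the last step left them, time stands still between calls to the robot, and variables do not carry over. Pictures are saved under pics/ and viewed, at most 14 in all, crops included, and the job is handed in when it is done.

```bash
ls; mkdir -p pics
cat > h.py <<'E'
import numpy as np, cv2
from bench import arm
from scipy.spatial.transform import Rotation as R
def cal(n):
    c=arm.get_calibration(n); f=192/np.tan(np.radians(c["vertical_fov"])/2)
    K=np.array([[f,0,c["cx"]],[0,f,c["cy"]],[0,0,1]]); return K,R.from_rotvec(c["rvec"]).as_matrix(),np.array(c["tvec"],float).ravel()
def px(n,P):
    K,r,t=cal(n); q=(np.atleast_2d(P)@r.T+t)@K.T; return q[:,:2]/q[:,2:]
def w(n,u,v,z):
    K,r,t=cal(n); d=r.T@np.linalg.solve(K,[u,v,1.]); o=-r.T@t; return o+d*(z-o[2])/d[2]
def pic(n,name,crop=None,s=1):
    im=arm.read_camera(n); im=im[...,::-1]
    if crop: im=im[crop[1]:crop[3],crop[0]:crop[2]]
    cv2.imwrite(f"pics/{name}.png",cv2.resize(im,None,fx=s,fy=s,interpolation=cv2.INTER_CUBIC))
def st():
    s=arm.get_state(); print({k:np.round(s[k],3).tolist() for k in("clock","eef_pos","tool_rot","joint_positions","ft_force","opening")})
E
python3 - <<'E'
from h import *
a=cv2.resize(arm.read_camera("top")[...,::-1],(780,585));cv2.imwrite("pics/top0.png",a)
pic("scene","sc0",None,1.5); st(); print(arm.get_calibration("top"),arm.get_calibration("scene"))
for n in("top","scene"):
    K,r,t=cal(n);print(n,-r.T@t)
E
```

```text
pics
{'clock': 0.1, 'eef_pos': [220.297, -637.511, 205.543], 'tool_rot': [-0.0, -0.166, 0.986, 0.001], 'joint_positions': [-0.95, 0.359, 0.011, -0.0, -1.224, -0.288], 'ft_force': [-0.736, -0.111, -0.509], 'opening': 85.53}
{'vertical_fov': 42.45726660104202, 'cx': 247.4440033375051, 'cy': 195.67843209797434, 'rvec': array([ 2.19126005, -2.16138372,  0.12036393]), 'tvec': array([  22.93449432,  568.87124424, 1323.53530553])} {'vertical_fov': 52.81638647624579, 'cx': 253.60530699733823, 'cy': 188.68459138470323, 'rvec': array([ 0.89447983, -2.30725149,  1.28464446]), 'tvec': array([445.06875539, 271.18915755, 624.6834763 ])}
top [ 435.26044201   45.80678606 1372.71128593]
scene [ 67.17506906 586.75016137 559.52744347]
```

View pics/top0.png

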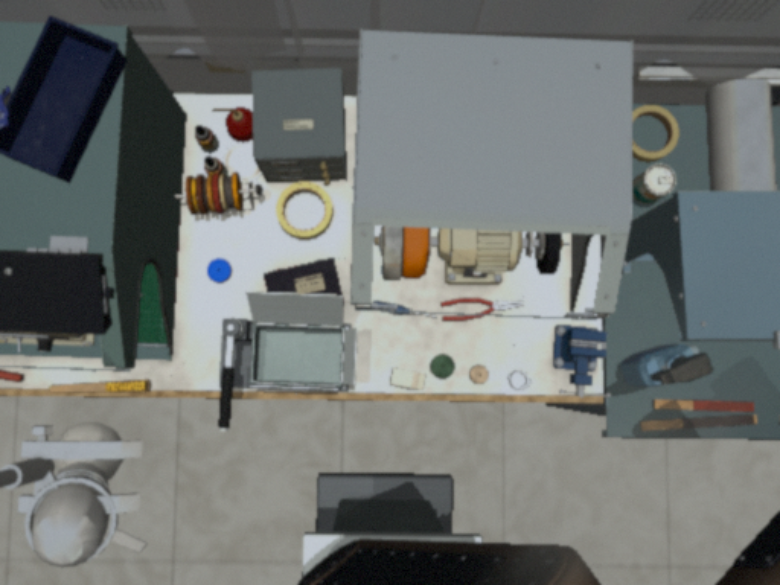

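View pics/sc0.png

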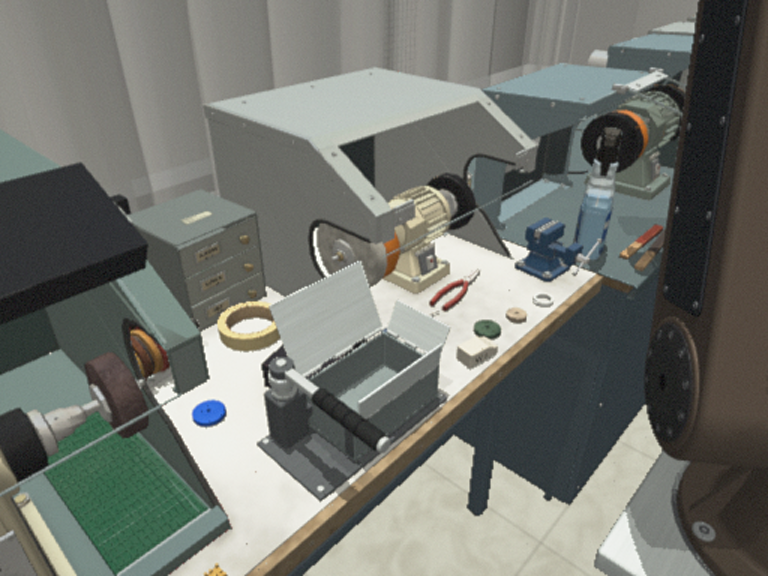

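Candidates (top picture, full-res pixels): 
- Rubber disc: dark disc (290,240). The blue disc (144,177) is the decoy.
- Bar: off-white block (267,248). 
- Felt disc: (314,245), tan. 
- Ring: (340,249), against the tape rings (200,138) and (430,87). 

I'll check these in a close crop.

Run:
```python
from h import *
a=arm.read_camera("top")[...,::-1]
def cr(im,x0,y0,x1,y1,s):return cv2.resize(im[y0:y1,x0:x1],None,fx=s,fy=s,interpolation=cv2.INTER_CUBIC)
t=cr(a,240,215,360,265,6); b=cr(a,135,185,255,285,6)[:]; b=cv2.resize(b,(480,400))
cv2.imwrite("pics/c_items.png",t)
cv2.imwrite("pics/c_case.png",cr(a,135,185,255,285,6))
pic("scene","c_sc",(160,160,320,340),4) if 0 else cv2.imwrite("pics/c_sc.png",cr(arm.read_camera("scene")[...,::-1],165,165,375,335,3.8))
for n,u,v,z in(("bar",407,378,26),("rub",442,366,10),("felt",479,374,11),("ring",518,379,8),("blue",219,270,10),("tape",305,211,25)):
    print(n,w("top",u/1.5234,v/1.5234,z).round(1))
```

```text
bar [426.6 -24.6  26. ]
rub [448.8 -88.4  10. ]
felt [ 435.3 -155.2   11. ]
ring [ 427.3 -226.2    8. ]
blue [617.6 318.8  10. ]
tape [726.  163.6  25. ]
```

View pics/c_items.png

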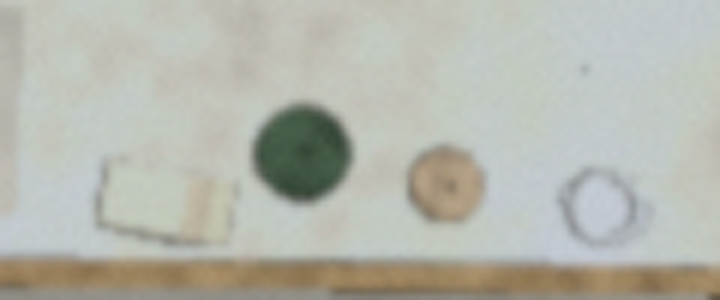

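View pics/c_case.png

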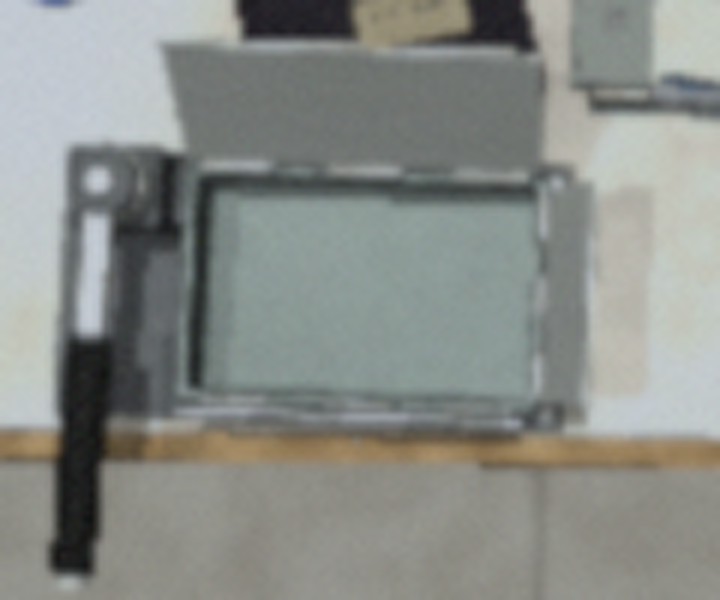

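View pics/c_sc.png

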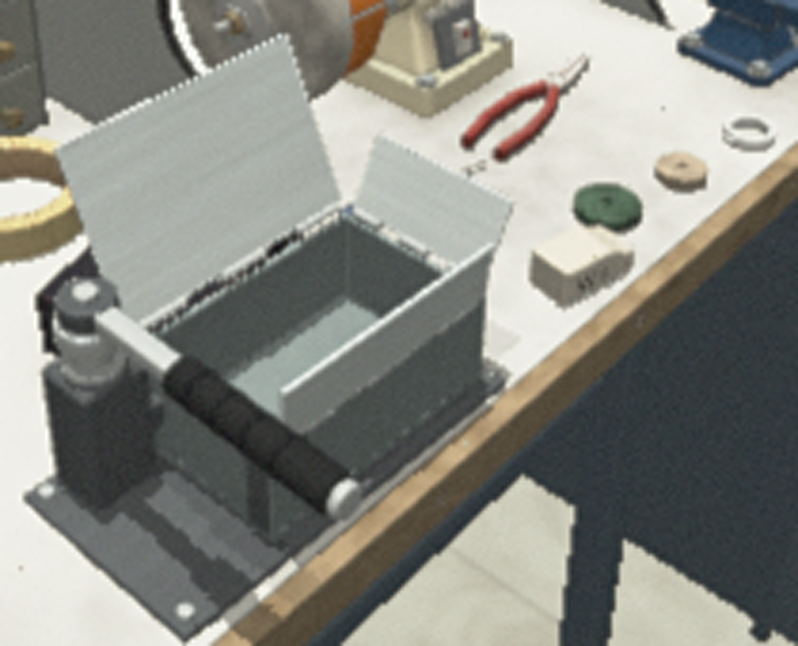

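The crops confirm it: bar, dark-green rubber disc, felt disc and ring lie right of the case, the blue disc is elsewhere. Front flap is roughly upright, end flap and cover lean outward. Next I fit the case pose.

```bash
cat > fit.py <<'E'
from h import *
from scipy.optimize import least_squares
S=lambda u,v:("scene",u/3.8+165,v/3.8+165)
T=lambda u,v:("top",u/6+135,v/6+185)
def fl(k,a,s):  # flap edge corner, case frame
    c,n=np.cos(a),np.sin(a)
    return {"f":[-51.5+37*c,74*s,66+37*n],"e":[47.5*s,-79+47*c,69.5+47*n],"c":[51.5-102*c,78*s,73+102*n]}[k]
obs=[(S(187,640),[-61.5,144,6]),(S(27,497),[61.5,144,6]),(S(505,372),[-61.5,-89,6]),
(T(203,180),[47.5,75,66]),(T(190,395),[-47.5,75,66]),(T(540,185),[47.5,-75,66]),(T(538,403),[-47.5,-75,66]),
(S(58,150),("c",5,1)),(S(287,37),("c",5,-1)),(T(165,42),("c",5,1)),(T(543,50),("c",5,-1)),
(S(377,137),("e",4,1)),(S(512,208),("e",4,-1)),(T(592,183),("e",4,1)),(T(585,418),("e",4,-1)),
(S(283,388),("f",3,1)),(S(493,240),("f",3,-1))]
def tow(p,P): c,s=np.cos(p[2]),np.sin(p[2]); return [p[0]+c*P[0]-s*P[1],p[1]+s*P[0]+c*P[1],P[2]]
def res(p):
    r=[]
    for (n,u,v),P in obs:
        if isinstance(P,tuple): P=fl(P[0],p[P[1]],P[2])
        r+=list(px(n,tow(p,P))[0]-[u,v])
    return np.array(r)
if __name__=="__main__":
    o=least_squares(res,[460,140,0,1.6,2,2],loss="soft_l1",x_scale=[10,10,.1,.1,.1,.1])
    print(o.x.round(3)); print(o.fun.reshape(-1,2).round(1).tolist())
    p=o.x
    ax=tow(p,[40,107,117]); print("screw",np.round(ax,1))
    e=w("top",*T(68,582)[1:],117); print("wrench end",e.round(1), "angle", np.arctan2(e[1]-ax[1],-(e[0]-ax[0])), np.hypot(*(e-ax)[:2]))
    q=w("top",*T(97,180)[1:],131); print("head",q.round(1))
    t=lambda u,v,z:w("top",u/6+240,v/6+215,z).round(1).tolist()
    print("bar",[t(*c,26) for c in((103,158),(237,180),(97,225),(228,245))],"rub",t(302,152,10),"felt",t(446,184,11),"ring",t(600,206,8),"lug",t(648,210,8))
E
python3 fit.py
```

```text
[ 4.62863e+02  1.67946e+02 -1.90000e-02  1.60000e+00  2.02200e+00
  2.04100e+00]
[[1.5, -0.8], [-0.1, -1.0], [2.0, 0.8], [-1.5, -0.5], [-1.0, -0.2], [-0.9, 0.5], [-1.8, 0.3], [-0.3, -0.9], [-0.1, -1.6], [-1.3, -0.4], [-0.8, 0.4], [0.7, -2.0], [1.2, -2.4], [-0.6, 0.1], [-0.7, -1.6], [0.7, -0.4], [-0.1, -0.4]]
screw [504.8 274.2 117. ]
wrench end [338.9 282.  117. ] angle 0.04711077539068417 166.11149605309168
head [506.1 272.8 131. ]
bar [[444.6, 2.7, 26.0], [435.5, -58.0, 26.0], [414.4, 5.1, 26.0], [406.2, -54.2, 26.0]] rub [448.6, -89.0, 10.0] felt [434.9, -154.9, 11.0] ring [425.8, -226.1, 8.0] lug [424.2, -248.2, 8.0]
```

```bash
cat >> h.py <<'E'
def to(x,y,z,yaw=np.pi):
    "shift (tool axes) and turn from the present pose to tool down, tool-y at yaw"
    s=arm.get_state(); q=s["tool_rot"]; r=R.from_quat([q[1],q[2],q[3],q[0]])
    yv=np.array([np.cos(yaw),np.sin(yaw),0]); zv=np.array([0,0,-1.]); g=R.from_matrix(np.c_[np.cross(yv,zv),yv,zv])
    print("row",r.inv().apply(np.array([x,y,z])-s["eef_pos"]).round(1).tolist(),(r.inv()*g).as_rotvec().round(3).tolist())
I0={"bar":(267,248,14,9),"rub":(290.3,240.3,10,10),"felt":(314.3,245.7,8,8),"ring":(341,249.5,9,8)}
W0={"bar":(425,-26.,26),"rub":(448.6,-89,10),"felt":(434.9,-154.9,11),"ring":(425.8,-226.1,8)}
def find(names=I0):
    ref=cv2.imread("pics/ref.png"); im=arm.read_camera("top")[...,::-1].copy()
    for k in names:
        u,v,a,b=I0[k];u=int(round(u));v=int(round(v))
        t=ref[v-b:v+b+1,u-a:u+a+1]; x0,y0=u-a-25,v-b-25
        m=cv2.matchTemplate(im[y0:y0+2*b+51,x0:x0+2*a+51],t,cv2.TM_CCOEFF_NORMED); _,c,_,l=cv2.minMaxLoc(m)
        d=np.array(l)-25; z=W0[k][2]
        sh=w("top",u+d[0],v+d[1],z)-w("top",u,v,z); print(k,round(c,2),"moved",sh[:2].round(0).tolist(),"at",(np.array(W0[k])+sh)[:2].round(0).tolist())
E
python3 - <<'E'
from h import *
pic("top","ref"); find(); print("hood front",w("top",320,148,307),w("top",400,203,168),"edge",w("top",300,258.8,0))
to(426,-227,110)
E
```

```text
bar 0.99 moved [0.0, 0.0] at [425.0, -26.0]
rub 1.0 moved [0.0, 0.0] at [449.0, -89.0]
felt 1.0 moved [0.0, 0.0] at [435.0, -155.0]
ring 0.99 moved [0.0, 0.0] at [426.0, -226.0]
hood front [ 648.13434515 -123.7774301   307.        ] [ 541.93511905 -342.49553082  168.        ] edge [ 398.31057629 -116.9086153     0.        ]
row [-328.5, 321.1, 96.2] [0.001, 0.0, -1.238]
```

```bash
python3 -m jog '[[-33,32,0,0,0,-0.12,0.3],[-66,64,5,0,0,-0.25,0.3],[-98,96,10,0,0,-0.37,0.3],[-131,128,15,0,0,-0.5,0.3],[-164,160,20,0,0,-0.62,0.3],[-197,193,25,0,0,-0.74,0.3],[-230,225,35,0,0,-0.87,0.3],[-263,257,50,0,0,-0.99,0.3],[-296,289,70,0,0,-1.11,0.3],[-328,321,96,0,0,-1.238,0.3],[-328,321,96,0,0,-1.238,0.3],[-328,321,96,0,0,-1.238,0.3]]' 30; python3 -c "
from h import *
st();to(426,-227,12);find(['bar','rub','felt'])"
```

```text
clock: 1.8
eef_pos: [425.9, -227.4, 110.7]
tool_rot: [0.0, 0.707, -0.707, 0.0]
ft_force: [-0.3, -0.9, 1.1]
opening: 59.9
grip_force: 0.0
{'clock': 1.8, 'eef_pos': [425.851, -227.406, 110.675], 'tool_rot': [0.0, 0.707, -0.707, 0.0], 'joint_positions': [-0.082, 0.131, -0.535, 0.0, -0.905, 0.082], 'ft_force': [-0.279, -0.949, 1.103], 'opening': 59.876}
row [-0.4, -0.1, 98.7] [-0.0, -0.0, 0.0]
bar 0.47 moved [-14.0, 19.0] at [411.0, -7.0]
rub 0.48 moved [45.0, -69.0] at [493.0, -158.0]
felt 0.52 moved [58.0, -11.0] at [493.0, -166.0]
```

```bash
python3 -m jog '[[0,0,40,0,0,0,0.42],[0,0,80,0,0,0,0.42],[0,0,98,0,0,0,0.42],[0,0,102,0,0,0,0.42],[0,0,105,0,0,0,0.42],[0,0,107,0,0,0,0.42],[0,0,107,0,0,0,0.42]]'
python3 - <<'E'
from h import *
pic("scene","g1",(300,140,420,230),6)
E
```

```text
clock: 2.72
eef_pos: [426.0, -227.5, 4.0]
tool_rot: [0.0, -0.707, 0.707, -0.0]
ft_force: [-0.0, -0.6, -0.3]
opening: 49.4
grip_force: 0.0
```

View pics/g1.png

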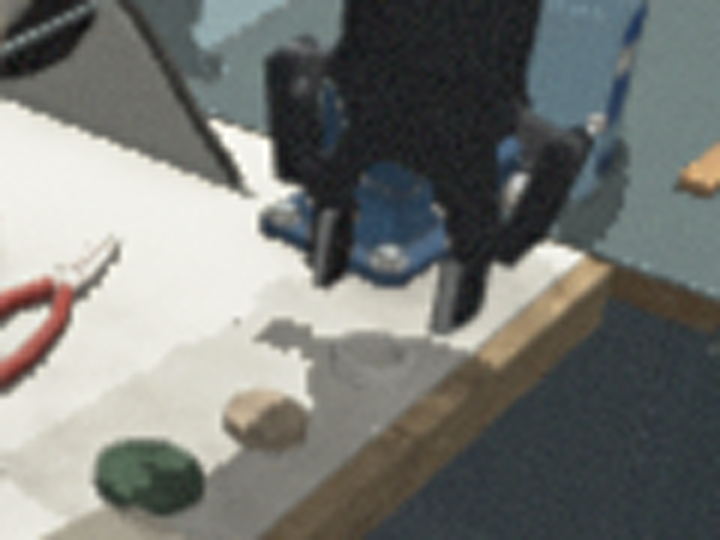

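The ring is at crop (370,350), nearer the camera than the fingertips at (325,280) and (440,325). I'll compare with the projections.

Run:
```python
from h import *
print(px("scene",[426,-227.5,4]),px("scene",[426,-227.5,15]),w("scene",361.7,198.3,6))
for u,v in((385,307),): print([w("scene",300+u/6,140+v/6,z).round(0).tolist() for z in(5,10,15,20)])
print(w("scene",300+265/6,140+415/6,9),w("scene",300+150/6,140+470/6,9))
```

```text
[[362.27172633 199.41531043]] [[362.89931374 195.87534641]] [ 428.44681655 -228.32652239    6.        ]
[[442.0, -266.0, 5.0], [438.0, -258.0, 10.0], [435.0, -250.0, 15.0], [432.0, -243.0, 20.0]]
[ 434.11935998 -150.07074071    9.        ] [447.85342242 -85.32252872   9.        ]
```

```bash
python3 - <<'E'
from h import *
for z in(4,10,16,22,28): print(z,((px("scene",[[451,-227.5,z],[401,-227.5,z]])-[300,140])*6).round(0).tolist())
E
python3 -m jog '[[0,0,2,0,0,0,0.42],[0,0,2,0,0,0,0.42]]'
```

```text
4 [[323.0, 335.0], [426.0, 378.0]]
10 [[325.0, 324.0], [428.0, 366.0]]
16 [[326.0, 312.0], [431.0, 355.0]]
22 [[328.0, 301.0], [433.0, 343.0]]
28 [[330.0, 289.0], [435.0, 331.0]]
clock: 3.02
eef_pos: [425.6, -227.3, 1.4]
tool_rot: [-0.0, 0.707, -0.707, 0.0]
ft_force: [0.4, -0.1, -0.1]
opening: 49.8
grip_force: 0.0
```

Run:
```python
from h import *
pic("scene","g2",(300,140,420,230),6); st()
```

```text
{'clock': 3.075, 'eef_pos': [425.622, -227.354, 1.408], 'tool_rot': [-0.0, 0.707, -0.707, -0.0], 'joint_positions': [-0.082, 0.289, -0.657, -0.0, -0.625, 0.082], 'ft_force': [0.076, 0.31, -0.199], 'opening': 48.924}
```

View pics/g2.png

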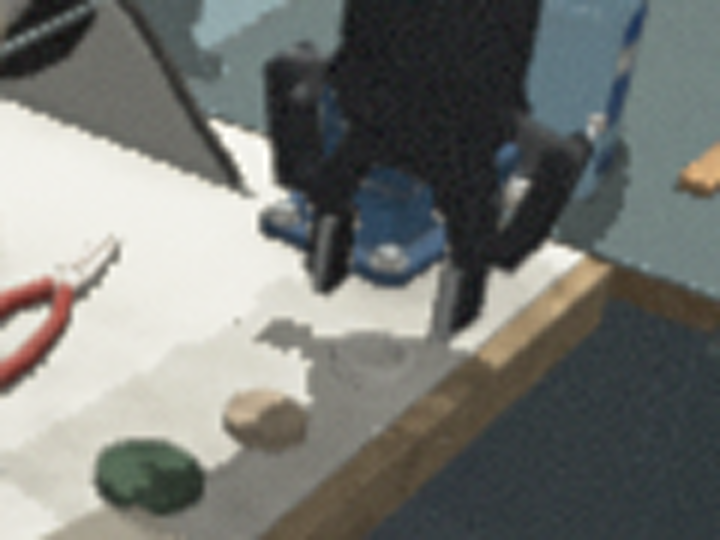

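```bash
python3 -m jog '[[0,0,1,0,0,0,0.42],[0,0,2,0,0,0,0.42],[0,0,3,0,0,0,0.42],[0,0,3,0,0,0,0.42]]'; python3 -m jog '[[0,0,1,0,0,0,0.42],[0,0,2,0,0,0,0.42],[0,0,3,0,0,0,0.42],[0,0,3,0,0,0,0.42]]'
```

```text
clock: 3.58
eef_pos: [425.5, -227.4, -1.7]
tool_rot: [-0.0, -0.707, 0.707, 0.0]
ft_force: [-0.7, 0.4, -0.0]
opening: 49.7
grip_force: 0.0
clock: 4.08
eef_pos: [425.6, -227.4, -4.7]
tool_rot: [-0.0, -0.707, 0.707, 0.0]
ft_force: [-1.1, 0.0, -1.1]
opening: 49.5
grip_force: 0.0
```

```bash
python3 -m jog '[[0,0,1,0,0,0,0.42],[0,0,2,0,0,0,0.42],[0,0,3,0,0,0,0.42],[0,0,3,0,0,0,0.42]]'; python3 -m jog '[[0,0,1,0,0,0,0.42],[0,0,2,0,0,0,0.42],[0,0,3,0,0,0,0.42],[0,0,3,0,0,0,0.42]]';python3 - <<'E'
from h import *
pic("scene","g3",(300,140,420,230),6)
E
```

```text
clock: 4.58
eef_pos: [425.6, -227.4, -7.7]
tool_rot: [0.0, 0.707, -0.707, -0.0]
ft_force: [-0.4, 0.7, -0.4]
opening: 49.7
grip_force: 0.0
clock: 5.08
eef_pos: [425.5, -227.4, -10.7]
tool_rot: [-0.0, -0.707, 0.707, 0.0]
ft_force: [-0.4, 0.7, 0.0]
opening: 49.4
grip_force: 0.0
```

View pics/g3.png

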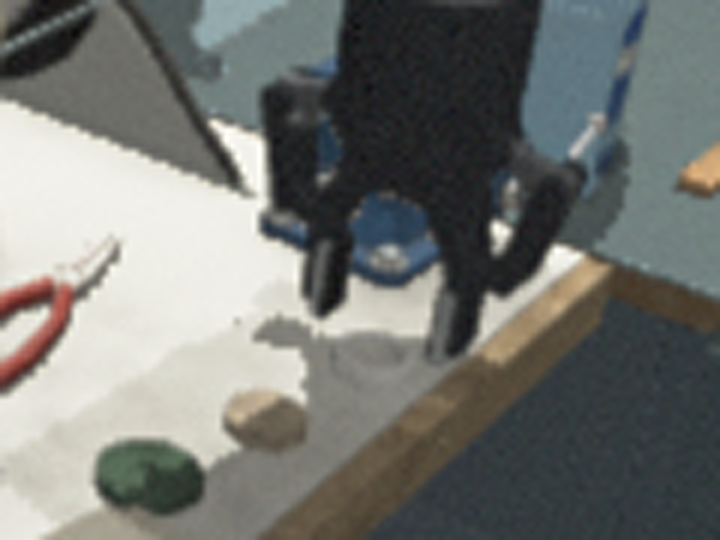

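Fingertips are visible at crop (320,312) and (440,355), which projects to about z=15 with the TCP reading −10.7. So the real tips sit about 26 mm above the reported TCP. I'll narrow the fingers and descend slowly by force.

```bash
python3 -m jog '[[0,0,0,0,0,0,0.49],[0,0,2,0,0,0,0.49],[0,0,4,0,0,0,0.49],[0,0,4,0,0,0,0.49]]'; python3 -m jog '[[0,0,1,0,0,0,0.49],[0,0,2,0,0,0,0.49],[0,0,3,0,0,0,0.49],[0,0,3,0,0,0,0.49]]'; python3 -m jog '[[0,0,1,0,0,0,0.49],[0,0,2,0,0,0,0.49],[0,0,2,0,0,0,0.49]]'
```

```text
clock: 5.62
eef_pos: [425.5, -227.4, -14.8]
tool_rot: [-0.0, -0.707, 0.707, 0.0]
ft_force: [-0.5, 0.2, -0.3]
opening: 43.7
grip_force: 0.0
clock: 6.12
eef_pos: [425.6, -227.4, -17.7]
tool_rot: [-0.0, -0.707, 0.707, 0.0]
ft_force: [-0.2, 0.3, -0.6]
opening: 43.5
grip_force: 0.0
clock: 6.5
eef_pos: [425.6, -227.4, -19.7]
tool_rot: [-0.0, -0.707, 0.707, 0.0]
ft_force: [0.2, 0.1, 0.4]
opening: 43.6
grip_force: 0.0
```

```bash
python3 -m jog '[[0,0,1,0,0,0,0.49],[0,0,2,0,0,0,0.49],[0,0,2,0,0,0,0.49]]';  python3 -m jog '[[0,0,0,0,0,0,0.55],[0,0,0,0,0,0,0.65],[0,0,0,0,0,0,0.75],[0,0,0,0,0,0,0.75],[0,0,0,0,0,0,0.75]]' 30
```

```text
clock: 6.88
eef_pos: [425.5, -227.4, -21.7]
tool_rot: [-0.0, -0.707, 0.707, 0.0]
ft_force: [-0.7, 0.0, 0.4]
opening: 43.7
grip_force: 0.0
clock: 7.5
eef_pos: [425.7, -227.4, -21.3]
tool_rot: [-0.0, 0.707, -0.707, 0.0]
ft_force: [-1.5, 1.2, 4.5]
opening: 33.8
grip_force: 29.5
```

```bash
python3 -m jog '[[0,0,-30,0,0,0,0.75],[0,0,-80,0,0,0,0.75],[0,-5,-127,0,0,0,0.75],[-50,-10,-135,0,0,0,0.75],[-100,-15,-135,0,0,0,0.75],[-150,-20,-135,0,0,0,0.75],[-200,-25,-135,0,0,0,0.75],[-250,-30,-135,0,0,0,0.75],[-300,-37,-135,0,0,0,0.75],[-350,-37,-135,0,0,0,0.75],[-400,-37,-135,0,0,0,0.75],[-432,-37,-135,0,0,0,0.75]]'
python3 - <<'E'
from h import *
st(); find(["bar","rub","felt"]); to(463,205,-8)
E
```

```text
clock: 9.0
eef_pos: [462.4, 206.8, 113.2]
tool_rot: [-0.0, 0.708, -0.707, -0.0]
ft_force: [1.1, -0.7, -1.3]
opening: 33.6
grip_force: 29.9
{'clock': 9.0, 'eef_pos': [462.39, 206.768, 113.232], 'tool_rot': [-0.0, 0.708, -0.707, -0.0], 'joint_positions': [0.809, 0.167, -0.484, -0.0, -0.92, -0.807], 'ft_force': [1.061, -0.68, -1.26], 'opening': 33.552}
bar 0.99 moved [0.0, 0.0] at [425.0, -26.0]
rub 1.0 moved [0.0, 0.0] at [449.0, -89.0]
felt 1.0 moved [0.0, 0.0] at [435.0, -155.0]
row [4.4, 0.4, 121.4] [-0.001, 0.001, 0.002]
```

```bash
python3 -m jog '[[3,0,40,0,0,0,0.75],[3,0,80,0,0,0,0.75],[3,0,105,0,0,0,0.75],[3,0,115,0,0,0,0.75],[3,0,120,0,0,0,0.75],[3,0,121,0,0,0,0.75],[3,0,121,0,0,0,0.75]]' && python3 -m jog '[[0,0,0,0,0,0,0.6],[0,0,0,0,0,0,0.5],[0,0,0,0,0,0,0.47],[0,0,-30,0,0,0,0.47],[0,0,-80,0,0,0,0.47],[0,0,-130,0,0,0,0.4],[50,0,-130,0,0,0,0.4],[100,0,-130,0,0,0,0.4]]'
python3 - <<'E'
from h import *
pic("top","p1",(175,200,335,265),5); find(["bar","rub","felt"]); to(449,-88,60)
E
```

```text
clock: 9.93
eef_pos: [464.8, 202.9, -5.4]
tool_rot: [-0.002, 0.707, -0.707, 0.0]
ft_force: [2.8, -2.3, 8.7]
opening: 33.7
grip_force: 32.4
clock: 10.92
eef_pos: [462.9, 101.2, 124.2]
tool_rot: [-0.002, 0.708, -0.707, 0.0]
ft_force: [0.8, -0.2, 0.3]
opening: 51.1
grip_force: 0.0
bar 0.7 moved [0.0, 0.0] at [425.0, -26.0]
rub 0.99 moved [0.0, 0.0] at [449.0, -89.0]
felt 1.0 moved [0.0, 0.0] at [435.0, -155.0]
row [186.5, 12.2, 63.3] [-0.0, 0.001, -0.003]
```

View pics/p1.png

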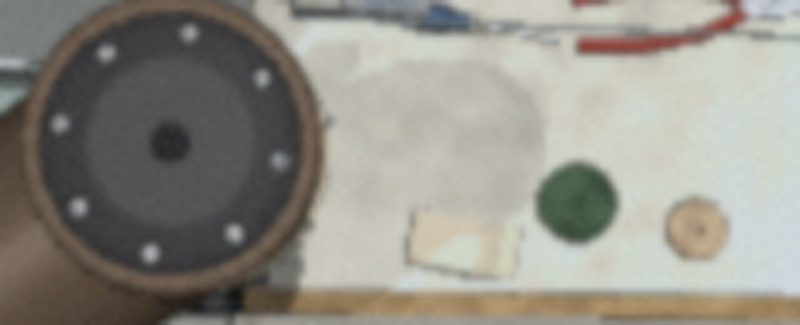

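```bash
python3 -m jog '[[50,5,0,0,0,0,0.36],[100,8,0,0,0,0,0.36],[150,12,10,0,0,0,0.36],[187,12,40,0,0,0,0.36],[187,12,80,0,0,0,0.36],[187,12,110,0,0,0,0.36],[187,12,115,0,0,0,0.36],[187,12,115,0,0,0,0.36]]'; python3 -m jog '[[0,0,10,0,0,0,0.36],[0,0,20,0,0,0,0.36],[0,0,26,0,0,0,0.37],[0,0,28,0,0,0,0.37],[0,0,28,0,0,0,0.37]]'
```

```text
clock: 12.02
eef_pos: [451.3, -85.1, 8.2]
tool_rot: [-0.0, 0.707, -0.707, 0.0]
ft_force: [0.5, -0.2, 1.7]
opening: 54.7
grip_force: 0.0
clock: 12.65
eef_pos: [450.6, -85.4, -20.7]
tool_rot: [0.0, 0.707, -0.707, -0.0]
ft_force: [0.2, 0.1, -0.6]
opening: 53.8
grip_force: 0.0
```

```bash
python3 -m jog '[[0,0,1.5,0,0,0,0.37],[0,0,1.5,0,0,0,0.42],[0,0,1.5,0,0,0,0.5],[0,0,1.5,0,0,0,0.6],[0,0,1.5,0,0,0,0.65],[0,0,1.5,0,0,0,0.65]]' 35
```

```text
clock: 13.4
eef_pos: [450.7, -85.4, -21.7]
tool_rot: [-0.0, 0.707, -0.707, 0.0]
ft_force: [-1.7, 0.5, 6.2]
opening: 41.8
grip_force: 34.5
```

```bash
python3 -m jog '[[0,0,-30,0,0,0,0.65],[0,0,-80,0,0,0,0.65],[0,-5,-127,0,0,0,0.65],[-50,-10,-140,0,0,0,0.65],[-100,-12,-140,0,0,0,0.65],[-150,-12,-140,0,0,0,0.65],[-200,-12,-140,0,0,0,0.65],[-250,-12,-140,0,0,0,0.65],[-288,-12,-140,0,0,0,0.65],[-288,-12,-140,0,0,0,0.65]]'
python3 - <<'E'
from h import *
find(["bar","felt"]); to(463,203,3)
E
```

```text
clock: 14.65
eef_pos: [462.6, 204.9, 117.8]
tool_rot: [-0.0, 0.708, -0.706, 0.0]
ft_force: [-0.5, -1.1, -0.8]
opening: 41.5
grip_force: 35.5
bar 0.98 moved [0.0, 0.0] at [425.0, -26.0]
felt 1.0 moved [0.0, 0.0] at [435.0, -155.0]
row [0.5, -0.8, 114.6] [0.0, -0.0, 0.002]
```

```bash
python3 -m jog '[[0,0,40,0,0,0,0.65],[0,0,80,0,0,0,0.65],[0,0,105,0,0,0,0.65],[0,0,114,0,0,0,0.65],[0,0,114,0,0,0,0.65]]' && python3 -m jog '[[0,0,0,0,0,0,0.5],[0,0,0,0,0,0,0.4],[0,0,0,0,0,0,0.38],[0,0,-30,0,0,0,0.38],[0,0,-80,0,0,0,0.38],[0,0,-120,0,0,0,0.4],[50,5,-120,0,0,0,0.45],[100,10,-120,0,0,0,0.45],[150,15,-120,0,0,0,0.45],[200,20,-120,0,0,0,0.45],[250,25,-120,0,0,0,0.45],[250,25,-120,0,0,0,0.45]]'
python3 - <<'E'
from h import *
find(["bar","felt"]); to(435,-153,0)
E
```

```text
clock: 15.32
eef_pos: [462.7, 202.0, 3.9]
tool_rot: [-0.0, -0.707, 0.707, -0.0]
ft_force: [-0.6, 0.6, 0.1]
opening: 42.1
grip_force: 35.5
clock: 16.82
eef_pos: [436.7, -49.9, 124.1]
tool_rot: [0.0, -0.706, 0.709, 0.0]
ft_force: [0.0, 0.6, -0.7]
opening: 47.4
grip_force: 0.0
bar 0.37 moved [62.0, 3.0] at [487.0, -23.0]
felt 0.59 moved [2.0, 25.0] at [437.0, -130.0]
row [104.4, 2.1, 124.2] [-0.001, 0.0, -0.003]
```

```bash
python3 -m jog '[[50,2,0,0,0,0,0.47],[104,2,10,0,0,0,0.47],[104,2,60,0,0,0,0.47],[104,2,100,0,0,0,0.47],[104,2,130,0,0,0,0.47],[104,2,140,0,0,0,0.47],[104,2,142,0,0,0,0.47],[104,2,142,0,0,0,0.47]]'; python3 -m jog '[[0,0,1.5,0,0,0,0.47],[0,0,1.5,0,0,0,0.55],[0,0,1.5,0,0,0,0.65],[0,0,1.5,0,0,0,0.75],[0,0,1.5,0,0,0,0.75],[0,0,1.5,0,0,0,0.75]]' 35
```

```text
clock: 17.88
eef_pos: [436.6, -151.0, -17.2]
tool_rot: [-0.001, 0.707, -0.707, 0.001]
ft_force: [-0.2, 0.3, -0.2]
opening: 45.2
grip_force: 0.0
clock: 18.62
eef_pos: [436.0, -151.4, -18.8]
tool_rot: [-0.0, 0.707, -0.707, 0.0]
ft_force: [-1.3, 1.9, 7.7]
opening: 31.6
grip_force: 33.9
```

```bash
python3 -m jog '[[0,0,-30,0,0,0,0.75],[0,0,-80,0,0,0,0.75],[0,-5,-127,0,0,0,0.75],[-50,-10,-140,0,0,0,0.75],[-100,-15,-140,0,0,0,0.75],[-150,-20,-140,0,0,0,0.75],[-200,-26,-140,0,0,0,0.75],[-250,-26,-140,0,0,0,0.75],[-300,-26,-140,0,0,0,0.75],[-350,-26,-140,0,0,0,0.75],[-350,-26,-140,0,0,0,0.75]]'
python3 - <<'E'
from h import *
find(["bar"]); to(463,200,14)
E
```

```text
clock: 20.0
eef_pos: [461.8, 201.5, 120.5]
tool_rot: [-0.0, 0.708, -0.706, 0.0]
ft_force: [-0.7, -0.6, -0.2]
opening: 31.5
grip_force: 34.7
bar 0.98 moved [0.0, 0.0] at [425.0, -26.0]
row [-0.2, -1.7, 106.3] [0.0, -0.0, 0.002]
```

```bash
python3 -m jog '[[0,-1,40,0,0,0,0.75],[0,-1,80,0,0,0,0.75],[0,-1,102,0,0,0,0.75],[0,-1,106,0,0,0,0.75],[0,-1,106,0,0,0,0.75]]' && python3 -m jog '[[0,0,0,0,0,0,0.6],[0,0,0,0,0,0,0.5],[0,0,0,0,0,0,0.47],[0,0,-30,0,0,0,0.47],[0,0,-80,0,0,0,0.47],[0,0,-110,0,0,0,0.45],[50,10,-110,0,0,0.05,0.45],[100,20,-110,0,0,0.1,0.45],[150,30,-110,0,0,0.148,0.45],[200,36,-110,0,0,0.148,0.45],[220,38,-110,0,0,0.148,0.45],[220,38,-110,0,0,0.148,0.45]]'
python3 - <<'E'
from h import *
to(425.5,-26,0,np.pi-.148)
E
```

```text
clock: 20.68
eef_pos: [463.0, 198.2, 14.9]
tool_rot: [0.0, -0.707, 0.707, -0.0]
ft_force: [0.0, 0.0, -0.4]
opening: 31.6
grip_force: 34.7
clock: 22.18
eef_pos: [424.4, -22.5, 124.7]
tool_rot: [0.0, -0.652, 0.758, -0.0]
ft_force: [0.5, -0.1, -0.4]
opening: 46.9
grip_force: 0.0
row [3.3, -1.6, 124.7] [-0.0, 0.0, -0.002]
```

```bash
python3 -m jog '[[3,-1,40,0,0,0,0.45],[3,-1,80,0,0,0,0.45],[3,-1,115,0,0,0,0.45],[3,-1,130,0,0,0,0.45],[3,-1,138,0,0,0,0.45],[3,-1,138,0,0,0,0.45],[3,-1,138,0,0,0,0.6],[3,-1,138,0,0,0,0.75],[3,-1,138,0,0,0,0.8],[3,-1,138,0,0,0,0.8]]' 50
python3 - <<'E'
from h import *
to(463,127,120,np.pi-.019)
E
```

```text
clock: 23.42
eef_pos: [425.9, -24.2, -12.6]
tool_rot: [0.001, -0.653, 0.757, -0.0]
ft_force: [-2.2, 2.0, 6.3]
opening: 28.5
grip_force: 49.2
row [-155.1, -14.6, -132.4] [-0.002, 0.001, -0.129]
```

```bash
python3 -m jog '[[0,0,-30,0,0,0,0.8],[0,0,-80,0,0,0,0.8],[0,0,-120,0,0,0,0.8],[-40,-4,-132,0,0,-0.04,0.8],[-80,-8,-132,0,0,-0.08,0.8],[-120,-12,-132,0,0,-0.129,0.8],[-158,-15,-132,0,0,-0.129,0.8],[-158,-15,-132,0,0,-0.129,0.8],[-158,-15,-132,0,0,-0.129,0.8]]'
python3 - <<'E'
from h import *
to(463,130,0,np.pi-.019)
E
```

```text
clock: 24.55
eef_pos: [462.8, 129.3, 118.5]
tool_rot: [-0.0, -0.7, 0.714, 0.0]
ft_force: [-0.5, -0.4, -1.6]
opening: 28.0
grip_force: 50.2
row [-0.7, -0.2, 118.5] [0.0, 0.0, 0.0]
```

```bash
python3 -m jog '[[0,0,40,0,0,0,0.8],[0,0,80,0,0,0,0.8],[0,0,108,0,0,0,0.8],[0,0,116,0,0,0,0.8],[0,0,118,0,0,0,0.8],[0,0,118,0,0,0,0.8]]' && python3 -m jog '[[0,0,0,0,0,0,0.65],[0,0,0,0,0,0,0.52],[0,0,0,0,0,0,0.5],[0,0,-30,0,0,0,0.5],[0,0,-80,0,0,0,0.5],[0,0,-130,0,0,0,0.6],[50,0,-130,0,0,0,0.8],[100,0,-130,0,0,0,1],[150,0,-130,0,0,0,1],[200,0,-130,0,0,0,1],[250,0,-130,0,0,0,1],[250,0,-130,0,0,0,1]]'
python3 - <<'E'
from h import *
st(); a=arm.read_camera("top")[185:285,135:255,::-1];b=arm.read_camera("scene")[165:335,165:375,::-1]
cv2.imwrite("pics/p2.png",np.hstack([cv2.resize(a,(400,400),interpolation=2),cv2.resize(b,(400,400),interpolation=2)]))
E
```

```text
clock: 25.3
eef_pos: [464.0, 129.8, 1.4]
tool_rot: [0.001, -0.7, 0.714, -0.0]
ft_force: [-0.4, 0.2, -0.7]
opening: 28.5
grip_force: 50.2
clock: 26.8
eef_pos: [457.9, -123.0, 130.3]
tool_rot: [-0.0, -0.699, 0.715, 0.0]
ft_force: [0.4, 0.6, 0.6]
opening: -0.3
grip_force: 0.0
{'clock': 26.8, 'eef_pos': [457.931, -123.04, 130.348], 'tool_rot': [-0.0, -0.699, 0.715, 0.0], 'joint_positions': [0.154, 0.094, -0.526, 0.0, -0.952, -0.177], 'ft_force': [0.422, 0.589, 0.61], 'opening': -0.26}
```

View pics/p2.png

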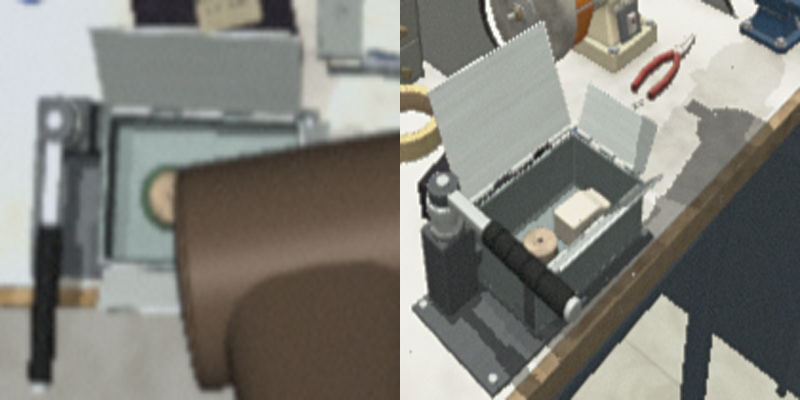

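All four items are in the case (felt on dark disc at top (165,190), bar at scene (583,210)) and the bench is clear. But the front flap has been pushed outward. In top it now spans rows 265–310 of the composite. I'll work out its angle.

Run:
```python
from fit import *
p=[462.86,167.95,-.019]
print("top edge",[w("top",166,262.5,z).round(0).tolist() for z in(60,75,90)])
for a in(2.0,2.3,2.6,2.9,3.1):
    q=px("scene",[tow(p,fl("f",a,s)) for s in(1,-1)]); t=px("top",[tow(p,fl("f",a,s)) for s in(1,-1)])
    print(a,((q-165)*[1.905,2.353]+[400,0]).round(0).tolist(),((t-[135,185])*[3.333,4]).round(0).tolist())
for a in(1.6,2.0,2.2): print("e",a,((px("scene",[tow(p,fl("e",a,s)) for s in(1,-1)])-165)*[1.905,2.353]+[400,0]).round(0).tolist())
```

```text
top edge [[386.0, 243.0, 60.0], [386.0, 241.0, 75.0], [387.0, 238.0, 90.0]]
2.0 [[555.0, 253.0], [658.0, 159.0]] [[95.0, 294.0], [289.0, 301.0]]
2.3 [[562.0, 265.0], [665.0, 169.0]] [[96.0, 308.0], [289.0, 316.0]]
2.6 [[568.0, 279.0], [670.0, 181.0]] [[97.0, 319.0], [289.0, 326.0]]
2.9 [[572.0, 292.0], [673.0, 193.0]] [[99.0, 325.0], [289.0, 332.0]]
3.1 [[572.0, 300.0], [673.0, 201.0]] [[101.0, 326.0], [289.0, 333.0]]
e 1.6 [[579.0, 84.0], [648.0, 129.0]]
e 2.0 [[590.0, 80.0], [658.0, 123.0]]
e 2.2 [[595.0, 81.0], [663.0, 124.0]]
```

Front flap ≈ 2.35 rad (leaning out 45°), end flap ≈ 2.0. I'll calibrate the shut-finger tip height by a gentle bench touch on clear bench here.

```bash
python3 -m jog '[[0,0,40,0,0,0,1],[0,0,80,0,0,0,1],[0,0,115,0,0,0,1],[0,0,128,0,0,0,1],[0,0,130,0,0,0,1],[0,0,130,0,0,0,1]]' 
for i in 1 2 3 4; do python3 -m jog '[[0,0,1,0,0,0,1],[0,0,2,0,0,0,1],[0,0,3,0,0,0,1],[0,0,3,0,0,0,1]]' | egrep 'eef|ft_'; done
```

```text
clock: 27.65
eef_pos: [459.5, -120.0, 1.4]
tool_rot: [0.001, -0.701, 0.714, -0.001]
ft_force: [-0.1, -0.5, 0.3]
opening: 0.1
grip_force: 0.0
eef_pos: [458.5, -120.5, -2.6]
ft_force: [-0.4, -0.2, 0.5]
eef_pos: [458.5, -120.4, -5.7]
ft_force: [-0.7, 0.7, 0.6]
eef_pos: [458.5, -120.4, -8.7]
ft_force: [-0.6, -0.0, 1.2]
eef_pos: [458.5, -120.4, -11.7]
ft_force: [0.7, -0.5, -0.3]
```

```bash
for i in 1 2 3 ; do python3 -m jog '[[0,0,0.7,0,0,0,1],[0,0,1.5,0,0,0,1],[0,0,1.5,0,0,0,1]]' | egrep 'eef|ft_'; done
```

```text
eef_pos: [458.5, -120.4, -13.2]
ft_force: [-0.3, -0.0, -0.2]
eef_pos: [458.5, -120.4, -14.7]
ft_force: [-0.1, -0.1, -0.4]
eef_pos: [458.5, -120.4, -16.2]
ft_force: [-0.2, 0.3, -0.5]
```

```bash
for i in 1 2 3 ; do python3 -m jog '[[0,0,0.7,0,0,0,1],[0,0,1.5,0,0,0,1],[0,0,1.5,0,0,0,1]]' | egrep 'eef|ft_'; done; python3 -c "
from h import *
st()"
```

```text
eef_pos: [458.5, -120.4, -17.7]
ft_force: [-0.0, 0.4, -0.0]
eef_pos: [458.5, -120.4, -19.2]
ft_force: [0.2, 0.2, -0.0]
eef_pos: [458.5, -120.4, -20.7]
ft_force: [-0.1, 0.1, 0.5]
{'clock': 31.9, 'eef_pos': [458.505, -120.41, -20.675], 'tool_rot': [-0.0, -0.7, 0.714, 0.0], 'joint_positions': [0.16, 0.317, -0.694, -0.0, -0.56, -0.179], 'ft_force': [-0.108, 0.114, 0.494], 'opening': -0.044}
```

```bash
python3 -m jog '[[0,0,-50,0,0,0,1],[0,0,-100,0,0,0,1],[0,0,-150,0,0,-0.15,1],[-30,10,-160,0,0,-0.32,1],[-65,20,-160,0,0,-0.48,1],[-100,30,-160,0,0,-0.64,1],[-135,40,-160,0,0,-0.8,1],[-170,50,-160,0,0,-0.96,1],[-205,60,-160,0,0,-1.12,1],[-245,75,-160,0,0,-1.28,1],[-280,85,-160,0,0,-1.44,1],[-315,95,-160,0,0,-1.57,1]]'
python3 - <<'E'
from h import *
to(355,200,63,1.5*np.pi)
E
```

```text
clock: 33.4
eef_pos: [369.0, 197.5, 139.6]
tool_rot: [-0.0, 1.0, -0.007, 0.0]
ft_force: [0.8, -0.6, 0.4]
opening: 0.1
grip_force: 0.0
row [-14.0, -2.3, 76.6] [-0.0, -0.0, -0.015]
```

```bash
python3 -m jog '[[-14,0,0,0,0,0,1],[-14,0,30,0,0,0,1],[-14,0,60,0,0,0,1],[-14,0,78,0,0,0,1],[-14,0,80,0,0,0,1],[-14,0,80,0,0,0,1]]'
python3 - <<'E'
from h import *
pic("scene","f1",(140,150,340,300),4)
E
```

```text
clock: 34.15
eef_pos: [355.7, 196.5, 59.9]
tool_rot: [-0.0, 1.0, -0.01, 0.0]
ft_force: [-0.2, -0.1, 1.0]
opening: 0.4
grip_force: 0.0
```

View pics/f1.png

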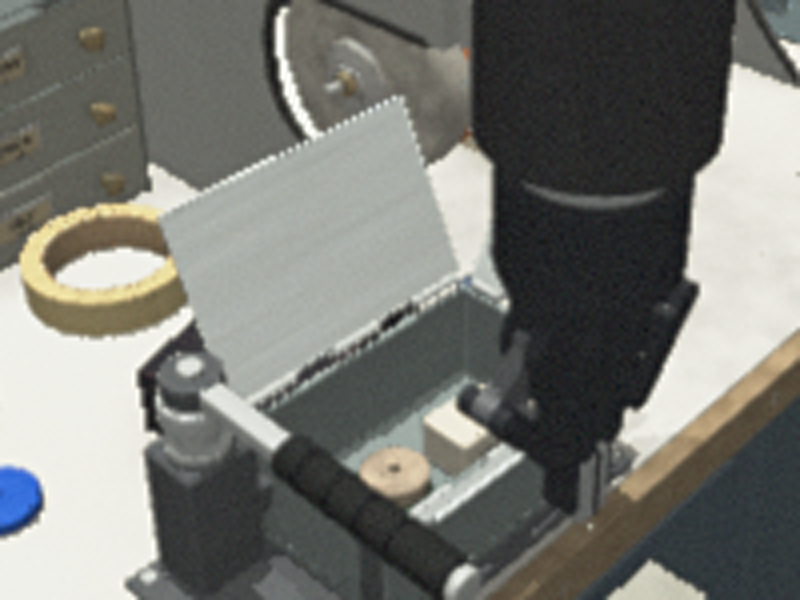

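```bash
python3 -m jog '[[14,0,-1,0,0,0,1],[27,0,-3,0,0,0,1],[34,0,-8,0,0,0,1],[44,0,-10,0,0,0,1],[54,0,-8,0,0,0,1],[58,0,-5,0,0,0,1],[62,0,-2,0,0,0,1],[66,0,3,0,0,0,1],[69,0,7,0,0,0,1],[70,0,9,0,0,0,1],[70,0,9,0,0,0,1]]'; python3 -m jog '[[0,0,1,0,0,0,1],[0,0,2,0,0,0,1],[0,0,2,0,0,0,1]]'
```

```text
clock: 35.58
eef_pos: [425.3, 195.0, 50.1]
tool_rot: [0.0, 1.0, -0.01, -0.0]
ft_force: [-0.1, -0.5, -0.6]
opening: -0.2
grip_force: 0.0
clock: 35.95
eef_pos: [425.5, 195.3, 48.4]
tool_rot: [-0.0, 1.0, -0.01, 0.0]
ft_force: [-0.2, -0.3, 0.6]
opening: -0.1
grip_force: 0.3
```

```bash
for i in 1 2; do python3 -m jog '[[0,0,1,0,0,0,1],[0,0,1.5,0,0,0,1],[0,0,1.5,0,0,0,1]]'|egrep 'eef|ft_'; done
python3 - <<'E'
from h import *
pic("scene","f2",(140,150,340,300),4)
E
```

```text
eef_pos: [425.6, 195.3, 46.9]
ft_force: [1.3, 0.2, 1.6]
eef_pos: [425.6, 195.3, 45.3]
ft_force: [0.4, 0.3, 0.7]
```

View pics/f2.png

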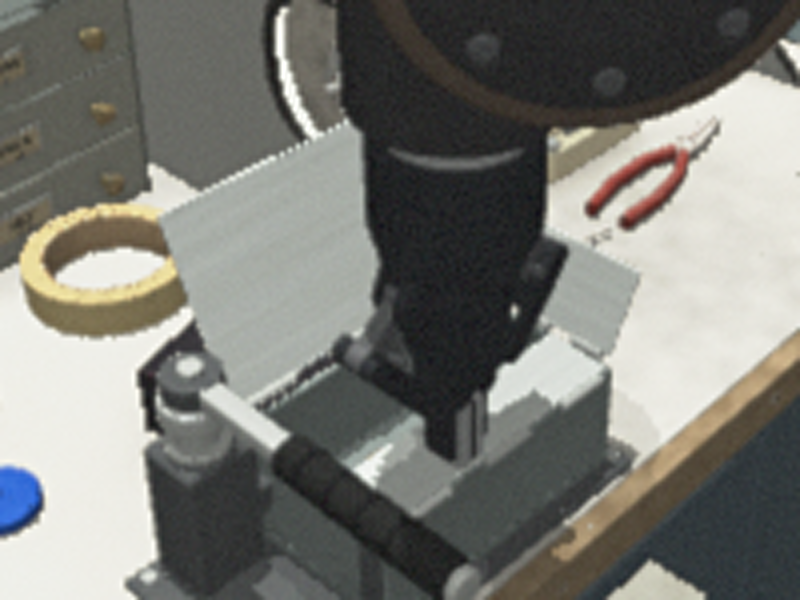

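The front flap is folded nearly flat under the fingers (crop (455,460)). I'll press a little more, then lift off and go right of the end flap.

```bash
for i in 1 2; do python3 -m jog '[[0,0,0.7,0,0,0,1],[0,0,1.5,0,0,0,1],[0,0,1.5,0,0,0,1]]'|egrep 'eef|ft_'; done; python3 -m jog '[[0,0,-40,0,0,0,1],[0,0,-90,0,0,0,1],[0,50,-95,0,0,0,1],[10,100,-95,0,0,0,1],[20,150,-95,0,0,0,1],[35,190,-95,0,0,0,1],[35,190,-95,0,0,0,1]]';  python3 - <<'E'
from h import *
to(463,25,60,1.5*np.pi)
E
```

```text
eef_pos: [425.7, 195.3, 44.1]
ft_force: [-0.1, -1.2, 4.2]
eef_pos: [425.8, 195.3, 43.9]
ft_force: [-5.7, -1.4, 22.4]
clock: 38.38
eef_pos: [456.4, 2.3, 136.8]
tool_rot: [0.0, 1.0, -0.012, -0.001]
ft_force: [-0.6, 0.6, -0.4]
opening: 0.4
grip_force: 0.0
row [6.1, -22.9, 76.8] [0.0, 0.001, -0.024]
```

```bash
python3 -m jog '[[6,-20,20,0,0,0,1],[6,-33,45,0,0,0,1],[6,-33,60,0,0,0,1],[6,-45,60,0,0,0,1],[6,-59,60,0,0,0,1],[6,-66,58,0,0,0,1],[6,-73,57,0,0,0,1],[6,-79,57.5,0,0,0,1],[6,-85,59,0,0,0,1],[6,-91,62,0,0,0,1],[6,-96,66,0,0,0,1],[6,-99,71,0,0,0,1]]'; python3 -m jog '[[0,-2,5,0,0,0,1],[0,-4,9,0,0,0,1],[0,-5,13,0,0,0,1],[0,-5,15,0,0,0,1],[0,-5,15,0,0,0,1]]'
```

```text
clock: 39.88
eef_pos: [464.8, 103.8, 66.1]
tool_rot: [-0.0, 1.0, -0.01, 0.0]
ft_force: [0.0, -0.5, 2.1]
opening: -0.5
grip_force: 0.8
clock: 40.5
eef_pos: [464.5, 108.2, 51.1]
tool_rot: [0.0, 1.0, -0.01, -0.0]
ft_force: [0.3, -0.4, 0.2]
opening: 0.0
grip_force: 0.0
```

```bash
for i in 1 2; do python3 -m jog '[[0,0,0.7,0,0,0,1],[0,0,1.5,0,0,0,1],[0,0,1.5,0,0,0,1]]'|egrep 'eef|ft_'; done
```

```text
eef_pos: [464.8, 108.4, 49.9]
ft_force: [-0.9, -0.5, 0.5]
eef_pos: [464.9, 108.4, 48.4]
ft_force: [0.2, 0.4, 0.8]
```

```bash
python3 -m jog '[[0,0,0.5,0,0,0,1],[0,0,1,0,0,0,1],[0,0,1,0,0,0,1]]'|egrep 'eef|ft_';python3 -m jog '[[0,0,0.5,0,0,0,1],[0,0,1,0,0,0,1],[0,0,1,0,0,0,1]]'|egrep 'eef|ft_'
python3 - <<'E'
from h import *
a=arm.read_camera("scene")[150:300,140:340,::-1];cv2.imwrite("pics/f3.png",cv2.resize(a,(800,600),interpolation=2))
E
```

```text
eef_pos: [465.0, 108.5, 47.7]
ft_force: [-1.5, 1.1, 5.3]
eef_pos: [465.0, 108.5, 47.5]
ft_force: [-6.4, 0.9, 16.7]
```

View pics/f3.png

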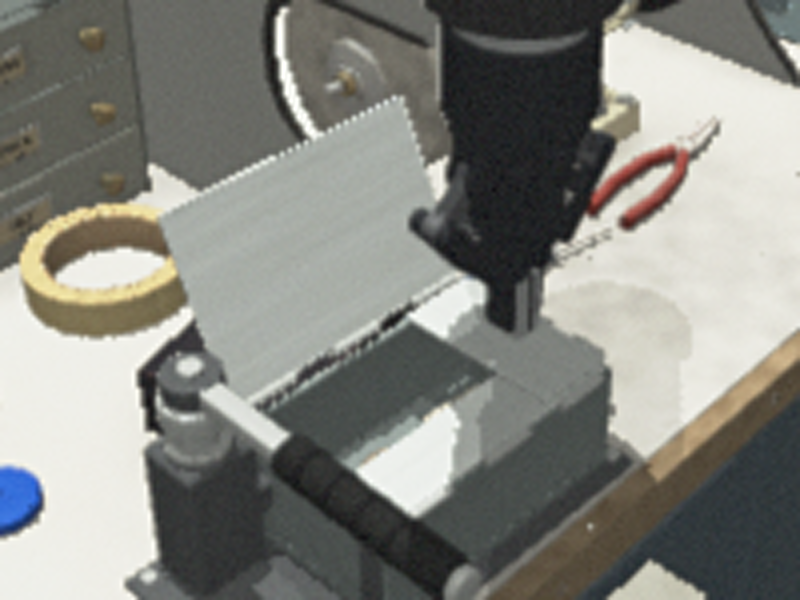

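Both flaps are folded. Next is the cover: over its top edge, down behind it, then lead it forward.

```bash
python3 -m jog '[[0,0,-40,0,0,0,1],[0,0,-90,0,0,0,1],[0,-20,-125,0,0,0,1],[0,-50,-130,0,0,0,1],[20,-68,-130,0,0,0,1],[60,-70,-130,0,0,0,1],[100,-70,-130,0,0,0,1],[135,-70,-130,0,0,0,1],[138,-70,-130,0,0,0,1]]'; python3 -m jog '[[0,0,20,0,0,0,1],[0,0,40,0,0,0,1],[0,0,60,0,0,0,1],[0,0,62,0,0,0,1],[0,0,62,0,0,0,1]]'
python3 - <<'E'
from h import *
to(557,175,115,1.5*np.pi)
E
```

```text
clock: 43.18
eef_pos: [605.5, 175.2, 174.9]
tool_rot: [0.001, 1.0, -0.011, -0.001]
ft_force: [-1.3, 1.0, 1.5]
opening: 0.2
grip_force: 0.0
clock: 43.8
eef_pos: [604.2, 175.8, 115.0]
tool_rot: [0.0, 1.0, -0.01, 0.0]
ft_force: [0.7, -0.2, 0.4]
opening: 0.0
grip_force: 0.0
row [-47.1, 1.7, -0.0] [0.0, -0.0, -0.02]
```

```bash
python3 -m jog '[[-25,0,0,0,0,0,1],[-47,0,0,0,0,0,1],[-63,0,-5,0,0,0,1],[-79,0,-8,0,0,0,1],[-92,0,-6,0,0,0,1],[-104,0,-3,0,0,0,1],[-114,0,2,0,0,0,1],[-122,0,7,0,0,0,1],[-130,0,14,0,0,0,1],[-137,0,23,0,0,0,1],[-142,0,32,0,0,0,1],[-146,0,41,0,0,0,1]]'; python3 -m jog '[[-1,0,5,0,0,0,1],[-2,0,9,0,0,0,1],[-3,0,13,0,0,0,1],[-3,0,16,0,0,0,1],[-3,0,18,0,0,0,1],[-3,0,18,0,0,0,1]]'
```

```text
clock: 45.3
eef_pos: [457.7, 178.4, 72.6]
tool_rot: [0.0, 1.0, -0.01, -0.0]
ft_force: [0.3, 0.4, 0.8]
opening: -0.0
grip_force: 0.4
clock: 46.05
eef_pos: [455.2, 178.6, 55.3]
tool_rot: [0.0, 1.0, -0.01, -0.0]
ft_force: [0.1, -0.9, 0.6]
opening: -0.0
grip_force: 0.0
```

```bash
python3 -m jog '[[0,0,0.7,0,0,0,1],[0,0,1.5,0,0,0,1],[0,0,1.5,0,0,0,1]]'|egrep 'eef|ft_';python3 -m jog '[[0,0,0.7,0,0,0,1],[0,0,1.5,0,0,0,1],[0,0,1.5,0,0,0,1]]'|egrep 'eef|ft_'
```

```text
eef_pos: [455.3, 178.7, 53.9]
ft_force: [-0.1, -0.2, 0.5]
eef_pos: [455.2, 178.6, 52.3]
ft_force: [0.9, 0.2, 0.1]
```

```bash
python3 -m jog '[[0,0,0.6,0,0,0,1],[0,0,1.2,0,0,0,1],[0,0,1.2,0,0,0,1]]'|egrep 'eef|ft_';python3 -m jog '[[0,0,0.5,0,0,0,1],[0,0,0.8,0,0,0,1],[0,0,0.8,0,0,0,1]]'|egrep 'eef|ft_'
```

```text
eef_pos: [455.2, 178.6, 51.2]
ft_force: [-0.5, 0.6, 0.1]
eef_pos: [455.2, 178.6, 51.1]
ft_force: [-4.3, -1.2, 9.4]
```

Cover shut (firm contact at 51 mm). Now for the wrench: go above the handle.

```bash
python3 -m jog '[[0,0,-40,0,0,0,1],[0,0,-90,0,0,0,0.8],[-20,-30,-120,0,0,0,0.6],[-45,-65,-120,0,0,0,0.45],[-70,-101,-120,0,0,0,0.42],[-70,-101,-120,0,0,0,0.42],[-70,-101,-120,0,0,0,0.42]]' 60
python3 - <<'E'
from h import *
to(385.3,279.5,79,1.5*np.pi-.047)
a=arm.read_camera("scene")[...,::-1]; cv2.imwrite("pics/w1.png",cv2.resize(a[120:345,100:400],(800,600),interpolation=2))
print((( px("scene",[[385.3,279.5,127],[340,281.5,117],[505,274,131]])-[100,120])*2.667).round(0).tolist())
E
```

```text
clock: 48.42
eef_pos: [387.1, 280.9, 170.2]
tool_rot: [0.0, 1.0, -0.009, -0.0]
ft_force: [-0.0, 0.7, 0.6]
opening: 49.4
grip_force: 0.0
row [-1.8, 1.4, 91.2] [0.0, 0.0, 0.028]
[[362.0, 414.0], [417.0, 468.0], [237.0, 317.0]]
```

View pics/w1.png

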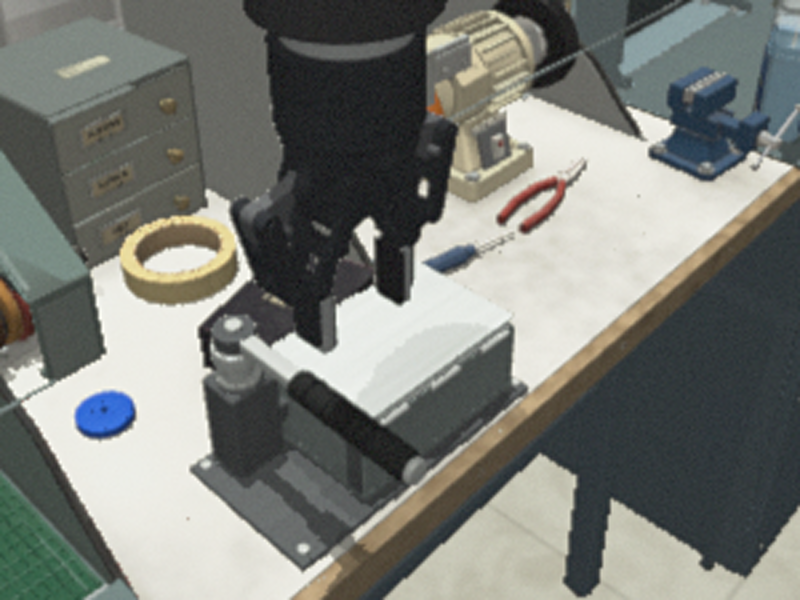

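The cover lies flat and shut. The handle runs from (300,388) to (413,468), matching the prediction. Now I descend and grip.

```bash
python3 -m jog '[[-2,1,30,0,0,0.028,0.42],[-2,1,60,0,0,0.028,0.42],[-2,1,80,0,0,0.028,0.42],[-2,1,90,0,0,0.028,0.42],[-2,1,91,0,0,0.028,0.42],[-2,1,91,0,0,0.028,0.42]]'; python3 -m jog '[[0,0,0,0,0,0,0.6],[0,0,0,0,0,0,0.75],[0,0,0,0,0,0,0.9],[0,0,0,0,0,0,0.9],[0,0,0,0,0,0,0.9]]' 60
python3 - <<'E'
from h import *
s=arm.get_state(); print(np.round(s["torque"],2),s["eef_pos"])
ax=np.array([505,274.]); e=np.array(s["eef_pos"])[:2]-ax; r=np.hypot(*e); f0=np.arctan2(e[1],-e[0]); print("r,phi",r,f0)
q=s["tool_rot"]; rr=R.from_quat([q[1],q[2],q[3],q[0]])
for d in(.04,.08,.12,.16,.2,.24,.3,.36):
    f=f0+d; g=ax+r*np.array([-np.cos(f),np.sin(f)])-np.array(s["eef_pos"])[:2]; print(d,rr.inv().apply([*g,0]).round(1))
E
```

```text
clock: 49.22
eef_pos: [385.7, 280.2, 80.0]
tool_rot: [-0.0, 1.0, -0.024, 0.0]
ft_force: [-0.4, 0.5, 0.0]
opening: 49.3
grip_force: 0.0
clock: 49.85
eef_pos: [385.5, 281.3, 80.0]
tool_rot: [-0.001, 1.0, -0.024, 0.0]
ft_force: [-2.7, 4.7, 2.9]
opening: 18.0
grip_force: 58.7
[1.73 1.01 0.16] [385.52535966 281.29709775  79.96189808]
r,phi 119.6972736505902 0.061000764831254044
0.04 [ 0.2 -4.8  0. ]
0.08 [ 0.5 -9.6  0. ]
0.12 [  1.1 -14.3   0. ]
0.16 [  1.8 -19.    0. ]
0.2 [  2.7 -23.7   0.1]
0.24 [  3.8 -28.4   0.1]
0.3 [  5.8 -35.3   0.1]
0.36 [  8.3 -42.1   0.1]
```

```bash
for i in 1 2 3; do python3 -m jog '[[0,-2.4,0,0,0,0.02,0.9],[0.1,-4.8,0,0,0,0.04,0.9],[0.1,-4.8,0,0,0,0.04,0.9]]' | egrep 'eef|ft_|open|grip'; done
```

```text
eef_pos: [385.5, 284.6, 79.4]
ft_force: [-1.6, -2.0, 5.0]
opening: 18.0
grip_force: 59.9
eef_pos: [385.9, 289.7, 79.3]
ft_force: [-2.8, -1.5, 4.2]
opening: 18.3
grip_force: 59.8
eef_pos: [386.6, 294.6, 79.3]
ft_force: [-4.5, -1.2, 5.0]
opening: 17.7
grip_force: 60.0
```

```bash
cat > m.py <<'E'
from h import *
s=arm.get_state(); f=np.array(s["ft_force"]);e=np.array(s["eef_pos"])-[505,274,0]
print("phi",np.arctan2(e[1],-e[0]).round(3),"f",f.round(1),"t",np.round(s["torque"],2),"Maxis",(e[0]*f[1]-e[1]*f[0]).round(0)/1000,"j1",np.round(s["joint_efforts"],1)[[0,5]])
E
python3 m.py; for i in 1 2; do python3 -m jog '[[0,-2.4,0,0,0,0.02,0.9],[0.1,-4.8,0,0,0,0.04,0.9],[0.1,-4.8,0,0,0,0.04,0.9]]' | egrep 'eef|open'; python3 m.py; done
```

```text
phi 0.172 f [-4.5 -1.2  5. ] t [-0.4   1.3   0.55] Maxis 0.24 j1 [-1.2 -0.7]
eef_pos: [387.4, 299.3, 79.3]
opening: 17.9
phi 0.212 f [-4.4 -0.3  5.6] t [-0.27  1.59  0.57] Maxis 0.149 j1 [-1.7 -0.7]
eef_pos: [388.4, 304.1, 79.3]
opening: 17.7
phi 0.253 f [-5.3 -0.8  6.4] t [-0.12  1.85  0.63] Maxis 0.248 j1 [-2.1 -0.7]
```

```bash
for i in 1 2; do python3 -m jog '[[0,-1.2,0,0,0,0.01,0.9],[0,-2.4,0,0,0,0.02,0.9],[0,-2.4,0,0,0,0.02,0.9]]' >/dev/null; python3 m.py; done
```

```text
phi 0.272 f [-5.7  0.4  4.6] t [-0.19  1.94  0.6 ] Maxis 0.132 j1 [-2.1 -0.7]
phi 0.292 f [-5.7 -0.4  4.8] t [-0.15  2.    0.67] Maxis 0.249 j1 [-2.3 -0.7]
```

```bash
for i in 1 2; do python3 -m jog '[[0,-1.2,0,0,0,0.01,0.9],[0,-2.4,0,0,0,0.02,0.9],[0,-2.4,0,0,0,0.02,0.9]]' >/dev/null; python3 m.py; done
```

```text
phi 0.312 f [-6.2 -0.3  6. ] t [-0.12  2.09  0.57] Maxis 0.263 j1 [-2.4 -0.7]
phi 0.332 f [-6.   0.1  5.1] t [0.01 2.16 0.66] Maxis 0.225 j1 [-2.6 -0.7]
```

```bash
for i in 1 2; do python3 -m jog '[[0,-1.2,0,0,0,0.01,0.9],[0,-2.4,0,0,0,0.02,0.9],[0,-2.4,0,0,0,0.02,0.9]]' >/dev/null; python3 m.py; done
```

```text
phi 0.351 f [-6.1 -0.6  5.6] t [-0.04  2.26  0.68] Maxis 0.317 j1 [-2.8 -0.8]
phi 0.372 f [-6.9  0.7  5.8] t [0.01 2.42 0.74] Maxis 0.225 j1 [-2.9 -0.8]
```

```bash
for i in 1; do python3 -m jog '[[0,-1.2,0,0,0,0.01,0.9],[0,-2.4,0,0,0,0.02,0.9],[0,-2.4,0,0,0,0.02,0.9]]' >/dev/null; python3 m.py; done
```

```text
phi 0.394 f [-7.3  1.   5.9] t [0.33 2.41 0.68] Maxis 0.229 j1 [-3.2 -0.7]
```

```bash
for i in 1; do python3 -m jog '[[0,-1.2,0,0,0,0.01,0.9],[0,-2.4,0,0,0,0.02,0.9],[0,-2.4,0,0,0,0.02,0.9]]' >/dev/null; python3 m.py; done
```

```text
phi 0.416 f [-6.9  2.   4.9] t [0.52 2.43 0.63] Maxis 0.116 j1 [-3.4 -0.7]
```

```bash
cat > m2.py <<'E'
from h import *
L=[]
for i in range(4):
    arm.read_camera("top"); s=arm.get_state(); f=np.array(s["ft_force"]);e=np.array(s["eef_pos"])-[505,274,0]
    L.append([np.arctan2(e[1],-e[0]),*f[:2],s["torque"][2],(e[0]*f[1]-e[1]*f[0])/1000+s["torque"][2],s["joint_efforts"][0]])
print("phi fx fy tz Mtot j1",np.mean(L,0).round(3))
E
python3 m2.py
```

```text
phi fx fy tz Mtot j1 [ 0.416 -6.929  1.571  0.614  0.779 -3.478]
```

```bash
python3 -m jog '[[0,-1,0,0,0,0.008,0.9],[0,-1.8,0,0,0,0.015,0.9]]' >/dev/null; python3 m2.py
```

```text
phi fx fy tz Mtot j1 [ 0.433 -7.273  1.9    0.581  0.742 -3.654]
```

```bash
python3 -m jog '[[0,-0.8,0,0,0,0.007,0.9]]' >/dev/null; python3 m.py;  python3 -m jog '[[0,-0.8,0,0,0,0.007,0.9]]' >/dev/null; python3 m.py; python3 m2.py
```

```text
phi 0.44 f [-6.1  2.6  4.6] t [0.87 2.42 0.55] Maxis 0.026 j1 [-3.8 -0.4]
phi 0.447 f [-6.4  2.3  5.3] t [0.99 2.38 0.52] Maxis 0.086 j1 [-3.9 -0.5]
phi fx fy tz Mtot j1 [ 0.448 -6.608  2.994  0.554  0.574 -3.86 ]
```

```bash
python3 -m jog '[[0,-0.8,0,0,0,0.007,0.9]]' >/dev/null; python3 m.py;  python3 -m jog '[[0,-0.8,0,0,0,0.007,0.9]]' >/dev/null; python3 m.py; python3 m2.py
```

```text
phi 0.455 f [-6.7  4.1  4.6] t [1.05 2.3  0.54] Maxis -0.085 j1 [-4.  -0.4]
phi 0.463 f [-6.3  3.4  4.7] t [1.15 2.37 0.57] Maxis -0.02 j1 [-4.1 -0.4]
phi fx fy tz Mtot j1 [ 0.463 -6.628  3.241  0.531  0.539 -4.046]
```

Axis torque built to about 1.0 N m, then fell to about 0.5 while the handle kept moving. That looks like the break-over, so I stop here, let go, and check the handle angle from the camera.

```bash
python3 -m jog '[[0,0,0,0,0,0,0.75],[0,0,0,0,0,0,0.5],[0,0,0,0,0,0,0.35],[0,0,0,0,0,0,0.35],[0,0,-30,0,0,0,0.35],[0,0,-60,0,0,0,0.35],[0,0,-110,0,0,0,0.35],[0,50,-120,0,0,0,0.35],[0,110,-120,0,0,0,0.35],[0,170,-120,0,0,0,0.35],[0,230,-120,0,0,0,0.35],[0,290,-120,0,0,0,0.35]]'; python3 -m jog '[[0,60,0,0,0,0,0.35],[0,120,0,0,0,0,0.35],[0,180,0,0,0,0,0.35],[0,180,0,0,0,0,0.35]]'
cat > wr.py <<'E'
from h import *
def black(im,z=117):
    g=im.max(2)<45; P=[]
    for v in range(200,300):
        for u in range(110,200):
            if g[v,u]:
                p=w("top",u,v,z)
                if 60<np.hypot(p[0]-505,p[1]-274)<180 and p[0]<450 and p[1]>255: P.append(p[:2])
    P=np.array(P); c=P.mean(0); d=np.linalg.svd(P-c)[2][0]; d*=-np.sign(d[0])
    print(len(P),"centroid",c.round(1),"phi line",np.arctan2(d[1],-d[0]).round(3),"phi centroid",np.arctan2(c[1]-274,505-c[0]).round(3))
black(cv2.imread("pics/ref.png")[...,::-1]); im=arm.read_camera("top"); cv2.imwrite("pics/after.png",im[...,::-1]); black(im)
E
python3 wr.py
```

```text
clock: 57.78
eef_pos: [269.9, 64.4, 199.5]
tool_rot: [-0.001, 0.975, -0.223, 0.0]
ft_force: [1.0, -0.4, 1.4]
opening: 55.6
grip_force: 0.0
clock: 58.28
eef_pos: [190.2, -99.5, 199.5]
tool_rot: [-0.002, 0.973, -0.229, 0.001]
ft_force: [-0.3, 0.6, 0.6]
opening: 55.3
grip_force: 0.0
240 centroid [394.2 278.9] phi line 0.063 phi centroid 0.044
221 centroid [398.2 310. ] phi line 0.328 phi centroid 0.325
```

The handle went from 0.05 to 0.46 rad under the grip and sprang back to 0.325. That puts the screw at about 0.5 with a 0.14 rad bend, so it clicked short of the stop. The arm is clear.

```bash
python3 -c "
from h import *
print(arm.finish_job())"
```

```text
the job is handed in; nothing more can be done
None
```

I handed the job in at about 58 s: all four items are in the case, both flaps and the cover are shut, and the wrench clicked and was released before overtightening. One fault along the way: the front flap got knocked about 45° outward during packing and had to be brought back in.

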